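Load a slide carrier under the stage's spring clip

TASK

Press the long blue pad of the stage's spring clip down with one fingertip so that its jaw opens, and keep it down while the other fingertip pushes the orange slide carrier along its lane, beneath the jaw, until it is fully home against the end stop. Then let the clip go so that its jaw rests on the carrier. Only push the carrier, never lift it, and leave the things round the stage where they are.

Things in the scene. Friction and masses are not known exactly. Their poses are not given: they have to be found in the camera images.
- slide_stage: fixed green base plate 204 x 116 mm with a grey lane. Origin on the worktop, under the jaw's middle and the lane's centre line; +x = push direction (roughly away from the robot), +y = towards the pad (left), z up. Plate x -152 to +52, y -32 to +84, top 12 mm high. Lane floor 26 mm high, x -120 to +40; side rails 5 mm higher, inner faces y -15.5 and +15.5
- home_mark (a point): foot of the aluminium end stop's face, on the lane's centre line at the lane floor: stage (22, 0, 26) mm. The stop is 12 mm high above the lane floor and 40 mm wide; axes as the stage's
- clip (a joint): spring clip's angle, rad: 0 released and empty, grows as the pad is pressed, limit 0.34. A rocker on a shaft along x at stage y +28, 31 mm high (bearing posts to 37 mm high at y 23 to 33, x -148, -40, +13): pad on the +y side goes down, jaw over the lane goes up. Spring force on the pad about 3 N at 0, 6 N at the limit; springs back when let go. Rests on the carrier at about 0.13
- jaw_foot (a point): middle of the underside of the blue jaw foot (moves with the clip): block stage x -5 to +5, y -10 to -2. Underside 2 mm above the lane floor at clip angle 0, so it blocks the 6 mm plate; rises about 30 mm per rad and clears the plate above 0.14. The jaw arm above it (x -7 to +7) reaches 46 mm above the worktop, to 60 mm when open
- clip_pad (a point): middle of the top of the clip's blue pad (moves with the clip). Pad: plate 96 mm along stage x (-142 to -46), 38 mm wide (y 34 to 70), slants up away from the lane by 0.30 rad when released, level at clip angle 0.30. Site at stage x -94, y about 55, 41 mm above the worktop released, 33 mm at 0.30. A fingertip can slide along the pad while pressing
- slide_carrier: loose orange carrier in the lane: plate 80 long (its x, +x leads) x 28 x 6 mm, glass slide in its top; upright push lip at the rear, 5 thick, 28 wide, top 18 mm above the underside, rear face at carrier x -40. Origin: centre of the underside. Starts with its front 5 to 19 mm short of the jaw foot; home: front on the end stop, origin at stage x -18. 30 to 55 g
- white_cup: bystander: clear specimen cup with a white lid, 59 mm across, 68 mm high, origin at the centre of its underside
- timer: bystander: white pocket timer 66 x 66 x 16 mm lying on its back, origin at the centre of its underside
- gauze_pack: bystander: flat white gauze pack 52 x 52 x 9 mm, origin at the centre of its underside
- forceps: bystander: steel forceps 13 x 130 x 8 mm, long along its y, origin at the centre of its underside
- battery: bystander: battery 15 x 50 x 15 mm lying down, long along its y, origin at the centre of its underside
Mind the look-alikes: they are no part of the job. What is meant by the slide_carrier is not pink or yellow, and is the larger of those in its own colour.

How it is judged (in metres and radians):
On the way, in this order (a step that is already met when the one before it is completed fails the run):
1. a fingertip holds the clip open (angle above 0.15) while the carrier is still in front of the jaw (value of joint clip above 0.15 rad and contact force between the fingers and slide_stage above 0.5 N and x of slide_carrier in the frame of slide_stage below -0.043 m), for 0.1 s.
2. the carrier is home against the end stop (within 2.5 mm) with the clip still held open by a fingertip (value of joint clip above 0.145 rad and contact force between the fingers and slide_stage above 0.5 N and x of slide_carrier in the frame of slide_stage above -0.0205 m), for 0.1 s.
At the end, for the whole second after the job is handed in: the carrier lies flat in the lane with its front within 2.5 mm of the end stop, at rest, and the released clip's jaw rests on it (clip angle 0.09 to 0.165) (x of slide_carrier in the frame of slide_stage between -0.0205 and -0.0155 m and z of slide_carrier in the frame of slide_stage between 0.0235 and 0.029 m and angle between the x axis of slide_carrier and the x axis of slide_stage, either way round below 0.09 rad and angle between slide_carrier's own z axis and vertical below 0.06 rad and value of joint clip between 0.09 and 0.165 rad and linear speed of slide_carrier below 0.01 m/s); the robot touches nothing.
It fails at once if the carrier is lifted more than 6 mm off the lane, or tipped by more than 0.25 rad (z of slide_carrier in the frame of slide_stage above 0.032 m or angle between slide_carrier's own z axis and vertical above 0.25 rad).
It fails at once if the clip is let down on the carrier while it is only part way home (x of slide_carrier in the frame of slide_stage between -0.04 and -0.023 m and value of joint clip below 0.14 rad).
It fails at once if a bystander is moved by more than 15 mm (distance of any of white_cup, timer, gauze_pack, forceps, battery from where it was at the start of the episode above 0.015 m).
It also fails if it takes over 38 s, if anything falls off the work surface, if the arm or the gripper's body presses on something with over 40 N, if the wrist force passes 120 N, or if a joint passes its speed limit or range.

ROBOT

A 6-joint arm with a two-finger parallel gripper is mounted at the origin on a cart in front of the work surface, level with it; the furniture and walls round the work are solid. World frame = base frame: x ahead of the robot, y to its left, z up, the work surface at z = 0. Lengths are in mm, angles in degrees, forces in N, time in s.
With the tool pointing down it reaches from about 300 to 850 mm from the base axis. Payload 4.2 kg.
Tool frame: the origin (TCP) lies at the very end of the fingers, on their centre line; the grasp point (between the pads) lies 19 mm behind it (env.grip_depth is the distance from the TCP to the grasp point, in mm); z points along the fingers, y is the line along which they close (so a half turn about z gives the same grasp; the last joint's range is limited). The gripper opens to 91 mm and grips with 3 to 60 N. Pads are 32 mm wide; open, the fingers measure 118 mm over their backs; the gripper's body (76 mm by 178 mm) begins 60 mm behind the grasp point.
Start: joints at [-69.729, 18.312, 89.639, -0, 72.044, -1.146], TCP at [209.97, -535.312, 184.776] pointing down, gripper open.
Joint ranges: [-177.97, 177.97], [-48.28, 115.42], [12.27, 149.76], [-77.06, 257.06], [2.81, 150.46], [-146.56, 146.56]. Speed limits (degrees/s): [147.25, 147.25, 180, 180, 180, 180].

INTERFACE

Orientations are given as [roll, pitch, yaw] about the fixed x, y, z axes, in that order (R = Rz(yaw) Ry(pitch) Rx(roll)).
In Python, from workcell import env, cams gives the robot as it stands.
- The arm moves only by the tool apply_moves, never from a script. Its argument "deltas" is a list of rows, each a list of 5 numbers: the shift along the tool's x, y, z in m, then the turn about the tool's z in rad, then the opening, from -1 (shut) to 1 (fully open), so that 0 is half open. In form: [[tx, ty, tz, roll, gripper], ...]. A call has 1 to 5 rows; each row is the pose to reach, as a shift and turn from the pose commanded when the call began, along the tool's axes at that moment; what a row does not reach only later rows make up. A row lasts 1/10 s, in which the tool goes at most 50 mm and 8.59 degrees, less where a joint would pass 70% of its speed; a pose out of reach is approached as far as the arm can. A call with a gripper value outside its range is refused whole. The fingers move at their own pace and stop on an object; "grip_force" is the grip in N (left out, the last holds). Time passes only in rows, so rows that repeat a pose let the fingers close. It gives the time, the measured TCP pose, the force, the opening and the grip force at its end, in the units of the state.
- env.state(): the state, without advancing time (a new reading comes with each control period).
- cams.grab_frame(name): name is "side" or "top" or "wrist"; returns the picture (480x640x3 uint8, blue, green, red); there is no depth.
- cams.get_calibration(name): a dict with "mtx" (3x3 intrinsics, pixels), "k1" (the pictures are not rectified: a ray, as slopes to the right and down, at radius r is drawn at 1 + k1 r^2 times it, then the intrinsics apply), "eye" and "attitude" of the camera in the world; the wrist camera has in their place "tool_from_camera" (4x4, takes a point from camera to tool coordinates, whose origin is the TCP and whose axes are the flange's). Camera axes: x right, y down, z forward; pixel columns grow to the right and rows downward; lengths in mm; the calibration is good to about 2 mm. A picture is of the moment at which its call begins: read the wrist's pose just before it. get_calibration takes no time and is no camera call.
- env.job_done(): hands the job in; it is judged then, once.
The state is a dict: "time_s": time; "qpos": joint angles; "qvel": joint speeds; "effort": joint torques, N m; "ee_pos": TCP position; "ee_rot": TCP orientation; "force": force on the tool from outside, world axes, zero at the start; "torque": the same for the moment, N m; "gripper_width": finger opening in mm; "gripper_force": force on a finger pad.
Only numpy, scipy, OpenCV 4.12 (cv2) and the standard library are available. Lean on these libraries where they do the work, as an engineer would, in place of code of your own. Each camera call takes 0.05 s, during which the arm holds its last target. There are 200 camera calls.

## Working session

There is one attempt and no reset: what is moved stays moved. The work goes in short steps, Python scripts to look and compute and a tool call to move; the robot and the scene stay as the last step left them, time stands still between calls to the robot, and variables do not carry over. Pictures are saved under pics/ and viewed, at most 10 in all, crops included, and the job is handed in when it is done.

Besides the shell and the picture viewer there is one more tool, called as name(argument=value, ...), one argument or row to a line, values as JSON. apply_moves: Moves the arm, as the interface text tells. Its arguments: {"type":"object","properties":{"deltas":{"type":"array"},"grip_force":{"type":"number"}},"required":["deltas"]}

```bash
mkdir -p pics; python3 - <<'E'
from workcell import env,cams
import cv2
s=env.state();print({k:s[k] for k in('time_s','ee_pos','ee_rot','force','gripper_width')})
for n in('top','side'):
    cv2.imwrite(f'pics/{n}0.png',cams.grab_frame(n))
for n in('top','side','wrist'):print(n,cams.get_calibration(n))
E
```

```text
{'time_s': 0.0, 'ee_pos': array([ 209.78155172, -534.77643661,  183.94419482]), 'ee_rot': array([-1.79902259e+02, -9.06186653e-04,  2.14196309e+01]), 'force': array([ 0.00204477, -0.12009331, -0.17476776]), 'gripper_width': 91.17786076763937}
top {'mtx': array([[440.2759339 ,   0.        , 323.37853561],
       [  0.        , 440.2759339 , 237.94579467],
       [  0.        ,   0.        ,   1.        ]]), 'k1': -0.031205804980287702, 'eye': array([316.64378477, -19.4842998 , 930.33460132]), 'attitude': array([-171.1994585 ,    0.40468122,  -91.39924378])}
side {'mtx': array([[468.96060344,   0.        , 322.43922683],
       [  0.        , 468.96060344, 235.29022608],
       [  0.        ,   0.        ,   1.        ]]), 'k1': -0.03669835342851012, 'eye': array([ 468.41234424, -970.08718745,  575.93256866]), 'attitude': array([-118.40239841,    0.23752475,   -0.7874892 ])}
wrist {'mtx': array([[346.52167271,   0.        , 322.92083324],
       [  0.        , 346.52167271, 241.45286166],
       [  0.        ,   0.        ,   1.        ]]), 'k1': -0.0020557398582260614, 'tool_from_camera': array([[-1.16911835e-04, -9.59285734e-01, -2.82437370e-01,
         8.11954780e+01],
       [ 9.99999794e-01, -2.90240984e-04,  5.71851468e-04,
         1.06507013e+00],
       [-6.30543855e-04, -2.82437245e-01,  9.59285570e-01,
        -1.99379225e+02],
       [ 0.00000000e+00,  0.00000000e+00,  0.00000000e+00,
         1.00000000e+00]])}
```

View pics/top0.png

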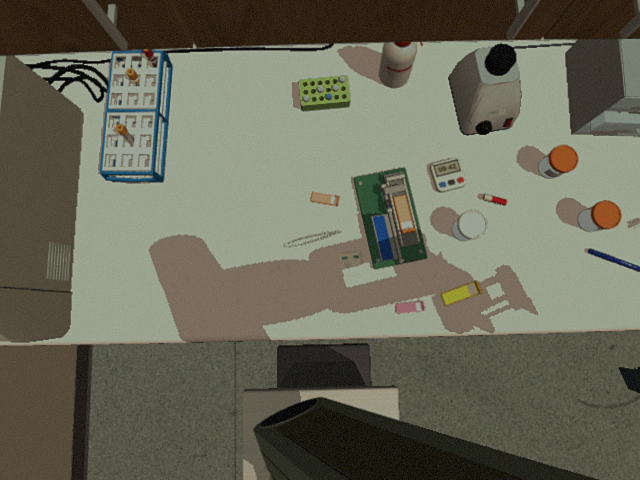

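View pics/side0.png

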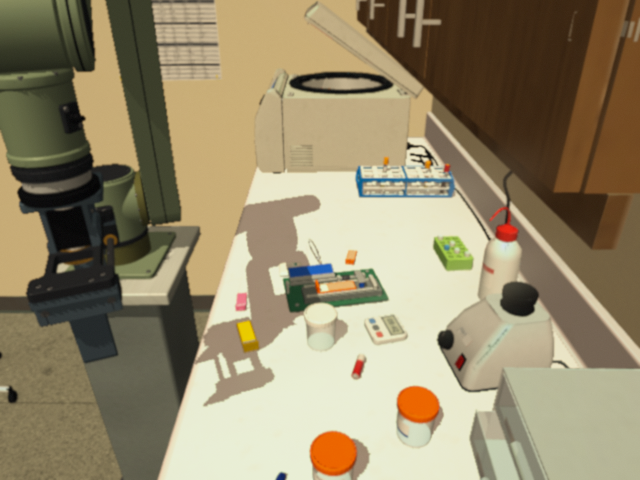

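The orange candidates in the top view are the carrier in the lane at (403,215) and a smaller loose orange one at (324,198). There is also a pink one at (409,307) and a yellow one at (460,294). The one in the lane fits, as it is the larger orange. Next I'll measure the stage and carrier and enlarge a crop to confirm.

```bash
cat > h.py <<'E'
import numpy as np,cv2
from scipy.spatial.transform import Rotation as R
from workcell import env,cams
def cast(px,name,z,st=None):
    """pixels -> world points on plane height z"""
    c=cams.get_calibration(name)
    px=np.float64(px).reshape(-1,1,2)
    d=cv2.undistortPoints(px,c['mtx'],np.array([c['k1'],0,0,0]))[:,0]
    d=np.c_[d,np.ones(len(d))]
    if name=='wrist':
        Rt=R.from_euler('xyz',st['ee_rot'],degrees=True).as_matrix();T=c['tool_from_camera']
        eye=np.array(st['ee_pos'])+Rt@T[:3,3];M=Rt@T[:3,:3]
    else:
        eye=np.array(c['eye']);M=R.from_euler('xyz',c['attitude'],degrees=True).as_matrix()
    w=d@M.T
    return eye+w*((z-eye[2])/w[:,2])[:,None]
def blobs(im,lo,hi,amin):
    m=cv2.inRange(cv2.cvtColor(im,cv2.COLOR_BGR2HSV),lo,hi)
    cs,_=cv2.findContours(m,cv2.RETR_EXTERNAL,cv2.CHAIN_APPROX_NONE)
    return sorted([c[:,0] for c in cs if cv2.contourArea(c)>amin],key=lambda c:-cv2.contourArea(c))
def rect(c,name,z,st=None):
    p=cast(c,name,z,st)[:,:2].astype(np.float32)
    (x,y),s,a=cv2.minAreaRect(p);return np.round([x,y,*s,a],1)
E
python3 - <<'E'
from h import *
im=cv2.imread('pics/top0.png')
for n,lo,hi,z,a in(('green',(60,80,20),(90,255,160),12,300),('blue',(105,120,40),(125,255,255),40,60),('orange',(8,90,120),(20,255,255),32,40)):
    for c in blobs(im,lo,hi,a)[:4]:print(n,c.mean(0).round(),len(c),rect(c,'top',z))
crop=cv2.resize(im[155:285,300:490],None,fx=4,fy=4,interpolation=cv2.INTER_CUBIC)
cv2.imwrite('pics/crop0.png',crop)
E
```

```text
green [391. 218.] 527 [ 500.3 -157.8  200.   113.1   10.6]
blue [383. 237.] 103 [ 452.9 -138.1   90.8   22.6   10.7]
blue [616. 260.] 111 [ 394.1 -612.2  107.1    9.2   67.6]
orange [608. 214.] 82 [ 491.7 -613.5   57.7   57.6   40.6]
orange [564. 158.] 75 [ 615.8 -536.3   58.7   58.    88.9]
orange [404. 214.] 95 [ 503.6 -184.7   78.8   29.    12.8]
orange [326. 199.] 87 [539.  -21.   58.7  20.7  79.5]
```

View pics/crop0.png

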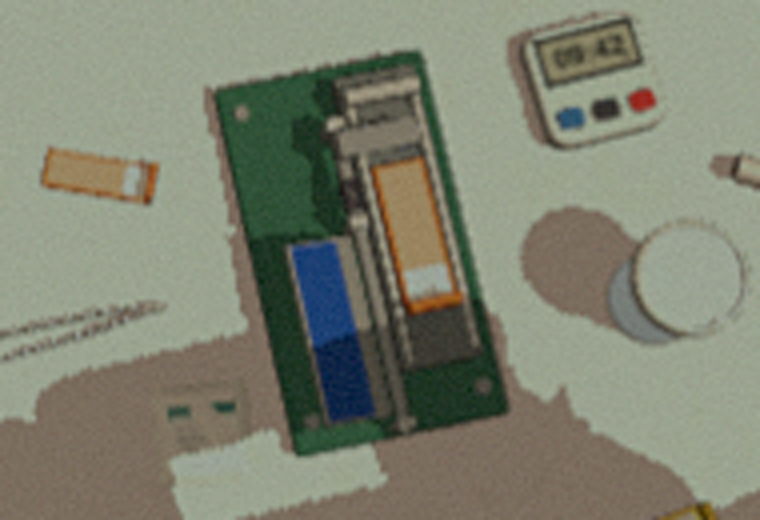

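The crop shows the large orange carrier in the lane, with its lip end near crop (435,300), i.e. full-image (409,230). It lies well short of the jaw, and the loose small orange decoy is at crop (98,175). Measured sizes agree with the description: plate 200x113, carrier 79x29, stage yaw about 10.6°. Moving above the stage now.

apply_moves(
  deltas=[
    [0.034, -0.026, 0, 0, -0.11],
    [0.068, -0.052, 0, 0, -0.11],
    [0.102, -0.078, 0, 0, -0.11],
    [0.136, -0.104, 0, 0, -0.11],
    [0.17, -0.13, 0, 0, -0.11],
  ],
)

```text
time_s: 0.6
ee_pos: [321.1, -350.5, 184.4]
ee_rot: [-180.0, 0.0, 21.4]
force: [0.7, 0.0, -0.1]
gripper_width: 54.4
gripper_force: 0.0
```

apply_moves(
  deltas=[
    [0.034, -0.026, 0.01, 0.05, -0.11],
    [0.068, -0.052, 0.02, 0.1, -0.11],
    [0.102, -0.078, 0.03, 0.15, -0.11],
    [0.136, -0.104, 0.04, 0.1885, -0.11],
    [0.17, -0.129, 0.05, 0.1885, -0.11],
  ],
)

```text
time_s: 1.1
ee_pos: [432.3, -168.3, 134.2]
ee_rot: [-180.0, 0.0, 10.6]
force: [0.7, 0.2, -0.8]
gripper_width: 40.6
gripper_force: 0.0
```

```bash
python3 - <<'E'
from h import *
s=env.state();im=cams.grab_frame('wrist');cv2.imwrite('pics/w1.png',im)
print(s['time_s'],s['ee_pos'],s['ee_rot'],s['gripper_width'],s['force'])
for n,lo,hi,z,a in(('green',(60,80,20),(90,255,160),12,1000),('blue',(105,120,40),(125,255,255),40,600),('orange',(8,90,120),(20,255,255),32,400)):
    for c in blobs(im,lo,hi,a)[:3]:print(n,c.mean(0).round(),rect(c,'wrist',z,s))
t=cams.grab_frame('top');cv2.imwrite('pics/t1.png',t)
E
```

```text
1.1 [ 432.27921537 -168.31431941  134.2266695 ] [-1.79998346e+02  1.21104272e-02  1.05802131e+01] 40.60908992877509 [ 0.70537999  0.22860498 -0.80708087]
green [331. 140.] [ 503.2 -158.2  201.   113.8   10.3]
blue [291. 202.] [ 453.7 -137.1   93.    24.9    9.7]
orange [356. 154.] [ 504.1 -184.5   81.7   29.    11.3]
orange [177.  66.] [545.5 -31.2  52.9  19.7  79.3]
```

View pics/w1.png

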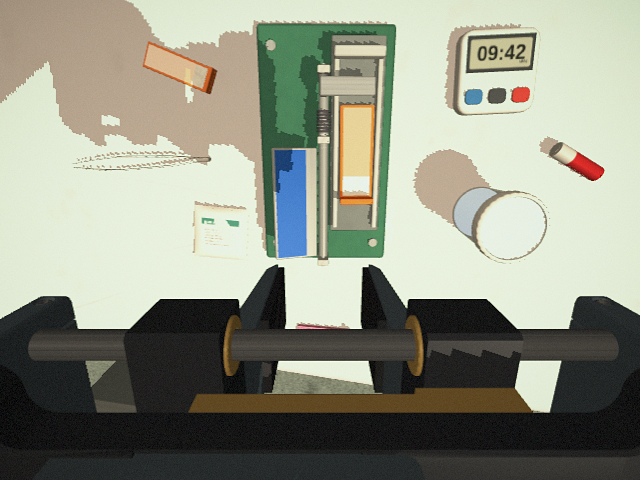

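The wrist view shows the stage straight ahead, with the carrier lip's rear at (357,203) and the pad at (292,203). The fingertips are thin, at (280,266) and (368,266). The second measurement agrees within 3 mm. Descending with a slightly wider opening.

apply_moves(
  deltas=[
    [0, 0.0015, 0.02, 0, 0.01],
    [0, 0.0015, 0.04, 0, 0.01],
    [0, 0.0015, 0.06, 0, 0.01],
    [0, 0.0015, 0.08, 0, 0.01],
    [0, 0.0015, 0.087, 0, 0.01],
  ],
)

```text
time_s: 1.7
ee_pos: [430.4, -171.6, 46.1]
ee_rot: [-179.9, 0.2, 10.6]
force: [-0.9, -0.5, 0.4]
gripper_width: 45.8
gripper_force: 0.0
```

apply_moves(
  deltas=[
    [0, 0, 0.0, 0, 0.01],
    [0, 0, 0.003, 0, 0.01],
    [0, 0, 0.006, 0, 0.01],
    [0, 0, 0.006, 0, 0.01],
  ],
)

```text
time_s: 2.1
ee_pos: [432.3, -171.7, 42.0]
ee_rot: [180.0, -0.0, 10.6]
force: [-0.5, -0.3, -0.1]
gripper_width: 46.0
gripper_force: 0.0
```

```bash
python3 - <<'E'
from h import *
s=env.state();im=cams.grab_frame('wrist');cv2.imwrite('pics/w2.png',im[120:420,120:520])
print(s['time_s'],s['ee_pos'],s['ee_rot'],s['gripper_width'],s['force'])
E
```

```text
2.1 [ 432.3377061  -171.65985074   42.0348831 ] [ 1.79974015e+02 -2.86362482e-02  1.06167610e+01] 45.958152679695004 [-0.49861329 -0.30763536 -0.12780405]
```

View pics/w2.png

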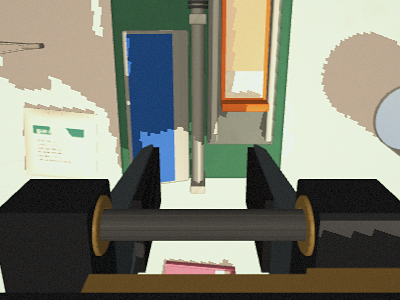

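The crop shows the right fingertip (~258,150) behind the orange lip (245,107) and the left tip (~148,150) over the pad. Nothing is touched yet. Shifting 2 mm left and pressing the pad.

apply_moves(
  deltas=[
    [0, -0.002, 0.002, 0, 0.01],
    [0, -0.002, 0.004, 0, 0.01],
    [0, -0.002, 0.007, 0, 0.01],
    [0, -0.002, 0.007, 0, 0.01],
    [0, -0.002, 0.007, 0, 0.01],
  ],
)

```text
time_s: 2.65
ee_pos: [431.8, -169.5, 34.6]
ee_rot: [-180.0, 0.0, 10.6]
force: [-0.2, -0.6, -0.4]
gripper_width: 46.0
gripper_force: 0.0
```

```bash
python3 - <<'E'
from h import *
s=env.state();im=cams.grab_frame('wrist');a=cv2.resize(im[180:330,200:420],None,fx=3,fy=3)
t=cams.grab_frame('side');b=cv2.resize(t[230:330,250:410],None,fx=4,fy=4)
cv2.imwrite('pics/w3.png',a);cv2.imwrite('pics/s3.png',b)
print(s['ee_pos'],s['force'],s['torque'])
E
```

```text
[ 431.79041566 -169.52612672   34.63039629] [-0.20433533 -0.55812172 -0.43025515] [-0.00862993 -0.0712585   0.01451707]
```

View pics/w3.png

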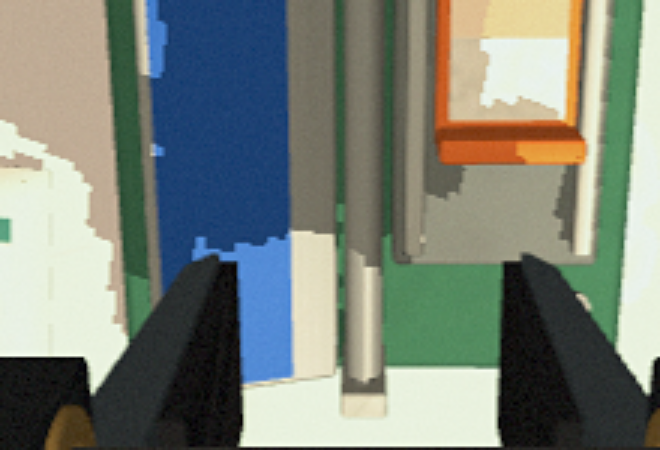

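View pics/s3.png

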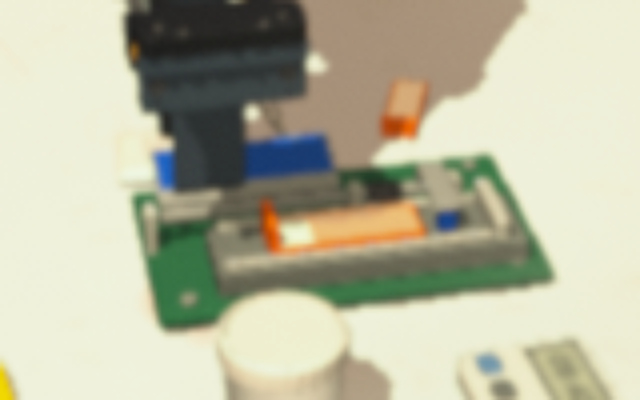

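```bash
python3 - <<'E'
from h import *
t=cams.grab_frame('side');cv2.imwrite('pics/s4.png',t)
for n,im in(('0',cv2.imread('pics/side0.png')),('now',t)):
    for c in blobs(im,(105,100,30),(128,255,255),4):
        if 260<c[:,0].mean()<420 and 230<c[:,1].mean()<320:print(n,c.mean(0).round(1),c.min(0),c.max(0),cv2.contourArea(c))
for i in range(3):print(env.state()['force'].round(2))
# expected side pixels of tool tips and pad corners
def proj(p):
    c=cams.get_calibration('side');M=R.from_euler('xyz',c['attitude'],degrees=True).as_matrix()
    rv=cv2.Rodrigues(M.T)[0];return cv2.projectPoints(np.float64(p),rv,-M.T@np.array(c['eye']),c['mtx'],np.array([c['k1'],0,0,0,0]))[0][:,0].round(1)
Rz=R.from_euler('z',10.5,degrees=True).as_matrix();o=np.array([556,-174.5,0])
st=lambda *p:o+Rz@np.array(p,float)
P={'foot0':(0,-6,28),'foot.25':(0,-6,35.5),'padout_near0':(-142,70,45.6),'padout_far0':(-46,70,45.6),'padout_near.3':(-142,70,33),'padout_far.3':(-46,70,33),'tip push':(-121,-1,34.6),'lip top':(-93,-14,44)}
for k,v in P.items():print(k,proj([st(*v)]))
E
```

```text
0 [310.5 269.9] [289 264] [332 276] 317.0
0 [361.5 284.6] [359 283] [363 286] 9.5
now [321.  268.8] [311 264] [332 273] 152.0
now [291.4 271.8] [289 268] [293 276] 26.5
now [361.6 284.6] [359 283] [364 286] 10.5
[-0.2  -0.07  0.25]
[-0.2  -0.07  0.25]
[-0.2  -0.07  0.25]
foot0 [[361.7 287. ]]
foot.25 [[361.8 284. ]]
padout_near0 [[287.3 267.7]]
padout_far0 [[331.8 262.8]]
padout_near.3 [[287.6 272.7]]
padout_far.3 [[331.7 267.8]]
tip push [[302.6 289.9]]
lip top [[317.6 288. ]]
```

The jaw hasn't moved and no force shows. The wrist view puts the tips at depth about 182 mm, and the side view puts them about 30 mm higher than expected. So the fingers really end about 30 mm behind the reported TCP. I'll go on down carefully and let the force show the contact.

apply_moves(
  deltas=[
    [0, 0, 0.005, 0, 0.01],
    [0, 0, 0.01, 0, 0.01],
    [0, 0, 0.014, 0, 0.01],
    [0, 0, 0.017, 0, 0.01],
    [0, 0, 0.017, 0, 0.01],
  ],
)

```text
time_s: 3.3
ee_pos: [431.4, -169.4, 17.2]
ee_rot: [-180.0, 0.1, 10.6]
force: [-0.3, -0.7, -0.3]
gripper_width: 45.9
gripper_force: 0.0
```

apply_moves(
  deltas=[
    [0, 0, 0.001, 0, 0.01],
    [0, 0, 0.002, 0, 0.01],
    [0, 0, 0.003, 0, 0.01],
    [0, 0, 0.004, 0, 0.01],
    [0, 0, 0.004, 0, 0.01],
  ],
)

```text
time_s: 3.8
ee_pos: [431.8, -169.5, 13.7]
ee_rot: [180.0, 0.0, 10.6]
force: [-0.2, -1.2, -0.4]
gripper_width: 45.6
gripper_force: 0.0
```

apply_moves(
  deltas=[
    [0, 0, 0.001, 0, 0.01],
    [0, 0, 0.002, 0, 0.01],
    [0, 0, 0.003, 0, 0.01],
    [0, 0, 0.003, 0, 0.01],
  ],
)

```text
time_s: 4.2
ee_pos: [431.9, -169.3, 10.9]
ee_rot: [-180.0, -0.0, 10.6]
force: [-0.6, 2.2, 5.1]
gripper_width: 46.0
gripper_force: 2.0
```

```bash
python3 - <<'E'
from h import *
t=cams.grab_frame('side');cv2.imwrite('pics/s5.png',t);s=env.state()
for c in blobs(t,(105,100,30),(128,255,255),4):
    if 260<c[:,0].mean()<420 and 230<c[:,1].mean()<320:print(c.mean(0).round(1),c.min(0),c.max(0),cv2.contourArea(c))
print(s['ee_pos'],s['force'],s['torque'])
E
```

```text
[320.8 269.4] [311 265] [331 274] 141.5
[361.5 283.8] [359 282] [364 286] 14.5
[291.  273.6] [290 270] [293 276] 10.5
[ 431.89658419 -169.34243621   10.93765237] [-0.42363911  2.20945158  4.45211508] [ 0.52144961  0.11553142 -0.04038624]
```

Contact: about 5 N on the pad, and the jaw foot has started to rise. Pressing a further 6.5 mm.

apply_moves(
  deltas=[
    [0, 0, 0.002, 0, 0.01],
    [0, 0, 0.004, 0, 0.01],
    [0, 0, 0.0065, 0, 0.01],
    [0, 0, 0.0065, 0, 0.01],
    [0, 0, 0.0065, 0, 0.01],
  ],
)

```text
time_s: 4.75
ee_pos: [431.9, -168.8, 4.5]
ee_rot: [-179.9, -0.0, 10.6]
force: [-1.3, 3.5, 7.3]
gripper_width: 46.1
gripper_force: 3.5
```

```bash
python3 - <<'E'
from h import *
t=cams.grab_frame('side');s=env.state();im=cams.grab_frame('wrist')
for c in blobs(t,(105,100,30),(128,255,255),4):
    if 260<c[:,0].mean()<420 and 230<c[:,1].mean()<320:print(c.mean(0).round(1),c.min(0),c.max(0),cv2.contourArea(c))
print(s['ee_pos'],s['force'],s['torque'])
cv2.imwrite('pics/j6.png',np.vstack([cv2.resize(t[240:310,270:400],(650,350)),cv2.resize(im[130:310,160:480],(445,250))[:, :].copy() if 0 else cv2.copyMakeBorder(cv2.resize(im[130:310,160:480],(444,250)),0,0,0,206,cv2.BORDER_CONSTANT)]))
E
```

```text
[320.8 271.4] [311 268] [331 275] 105.5
[361.1 280.2] [359 278] [363 283] 18.0
[291.  275.5] [290 273] [293 277] 6.0
[ 431.84867626 -168.82962273    4.55140939] [-0.00813844  4.04878776  7.87671005] [ 0.91962633  0.05860731 -0.00964752]
```

View pics/j6.png

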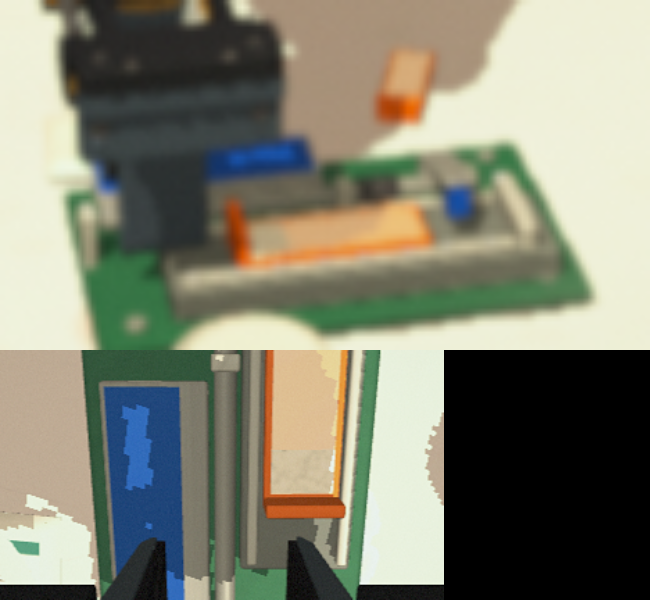

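Side view: the jaw foot at crop (458,202) now stands clear of the lane, risen about 7–8 mm, so the angle is about 0.25. Wrist view: the pusher tip (300,545) is behind the lip (305,508), and the pad tip (150,545) is on the blue. Pushing forward about 47 mm in slow steps.

apply_moves(
  deltas=[
    [0.004, 0, 0, 0, 0.01],
    [0.008, 0, 0, 0, 0.01],
    [0.012, 0, 0, 0, 0.01],
    [0.016, 0, 0, 0, 0.01],
    [0.02, 0, 0, 0, 0.01],
  ],
)

```text
time_s: 5.35
ee_pos: [449.5, -166.0, 4.2]
ee_rot: [-180.0, 0.2, 10.7]
force: [-4.5, -1.5, 7.3]
gripper_width: 46.1
gripper_force: 3.7
```

apply_moves(
  deltas=[
    [0.004, 0, 0, 0, 0.01],
    [0.008, 0, 0, 0, 0.01],
    [0.012, 0, 0, 0, 0.01],
    [0.016, 0, 0, 0, 0.01],
    [0.02, 0, 0, 0, 0.01],
  ],
)

```text
time_s: 5.85
ee_pos: [469.2, -162.4, 4.2]
ee_rot: [-180.0, 0.2, 10.7]
force: [-5.1, -1.5, 7.3]
gripper_width: 46.3
gripper_force: 3.6
```

```bash
python3 - <<'E'
from h import *
t=cams.grab_frame('side');s=env.state();im=cams.grab_frame('wrist');tp=cams.grab_frame('top');cv2.imwrite('pics/t7.png',tp);cv2.imwrite('pics/w7.png',im)
for c in blobs(t,(105,100,30),(128,255,255),4):
    if 260<c[:,0].mean()<420 and 230<c[:,1].mean()<320:print(c.mean(0).round(1),c.min(0),c.max(0))
print(s['ee_pos'],s['ee_rot'],s['force'])
o=np.array([556,-174.5]);a=np.radians(10.5)
for n,i in(('wrist',im),('top',tp)):
    for c in blobs(i,(8,90,120),(20,255,255),40):
        p=rect(c,n,32,s)
        d=p[:2]-o;print(n,c.mean(0).round(),p,'stage',np.round([d[0]*np.cos(a)+d[1]*np.sin(a),-d[0]*np.sin(a)+d[1]*np.cos(a)],1)) if np.hypot(*d)<110 else 0
E
```

```text
[300.2 274.1] [289 270] [312 277]
[361.1 279. ] [359 277] [363 281]
[ 470.0498412  -162.32642769    4.29761492] [-1.79986138e+02  1.70965894e-01  1.06893201e+01] [-4.7946171  -0.32908664  6.31064831]
wrist [380. 185.] [ 531.2 -180.2   84.    30.1   12. ] stage [-25.4  -1.1]
```

apply_moves(
  deltas=[
    [0.002, 0, 0, 0, 0.01],
    [0.004, 0, 0, 0, 0.01],
    [0.005, 0, 0, 0, 0.01],
    [0.005, 0, 0, 0, 0.01],
  ],
)

```text
time_s: 6.4
ee_pos: [474.3, -161.4, 4.3]
ee_rot: [-180.0, 0.2, 10.7]
force: [-4.1, -0.6, 6.7]
gripper_width: 45.8
gripper_force: 3.6
```

apply_moves(
  deltas=[
    [0.001, 0, 0, 0, 0.01],
    [0.002, 0, 0, 0, 0.01],
    [0.002, 0, 0, 0, 0.01],
  ],
)

```text
time_s: 6.7
ee_pos: [475.7, -161.2, 4.3]
ee_rot: [-180.0, 0.3, 10.7]
force: [-6.6, -1.4, 7.6]
gripper_width: 46.3
gripper_force: 4.4
```

apply_moves(
  deltas=[
    [0.001, 0, 0, 0, 0.01],
    [0.002, 0, 0, 0, 0.01],
    [0.002, 0, 0, 0, 0.01],
  ],
)

```text
time_s: 7.0
ee_pos: [475.8, -161.1, 4.3]
ee_rot: [-180.0, 0.5, 10.7]
force: [-10.0, -3.1, 10.3]
gripper_width: 46.3
gripper_force: 6.6
```

Now stopped: the force rises with no motion, where home is expected (finger front at about -59). A check on the carrier before releasing.

apply_moves(
  deltas=[
    [0.001, 0, 0, 0, 0.01],
    [0.001, 0, 0, 0, 0.01],
    [0.001, 0, 0, 0, 0.01],
  ],
)

```text
time_s: 7.3
ee_pos: [475.8, -161.0, 4.3]
ee_rot: [-179.9, 0.6, 10.7]
force: [-11.6, -4.0, 12.8]
gripper_width: 46.0
gripper_force: 7.9
```

```bash
python3 - <<'E'
from h import *
t=cams.grab_frame('side');s=env.state();im=cams.grab_frame('wrist')
for c in blobs(t,(105,100,30),(128,255,255),4):
    if 260<c[:,0].mean()<420 and 230<c[:,1].mean()<320:print(c.mean(0).round(1),c.min(0),c.max(0))
print(s['ee_pos'],s['force'])
o=np.array([556,-174.5]);a=np.radians(10.5)
for c in blobs(im,(8,90,120),(20,255,255),300):
    p=rect(c,'wrist',32,s);d=p[:2]-o
    if np.hypot(*d)<110:print(p,np.round([d[0]*np.cos(a)+d[1]*np.sin(a),-d[0]*np.sin(a)+d[1]*np.cos(a)],1))
cv2.imwrite('pics/w8.png',cv2.resize(im[60:310,220:480],None,fx=2.3,fy=2.3))
E
```

```text
[302.  273.9] [289 270] [316 277]
[360.9 279. ] [359 277] [362 281]
[ 475.75783528 -161.02180161    4.24515988] [-11.6817875  -3.8057812  12.5285309]
[ 536.8 -178.9   84.2   30.1   12. ] [-19.7  -0.8]
```

View pics/w8.png

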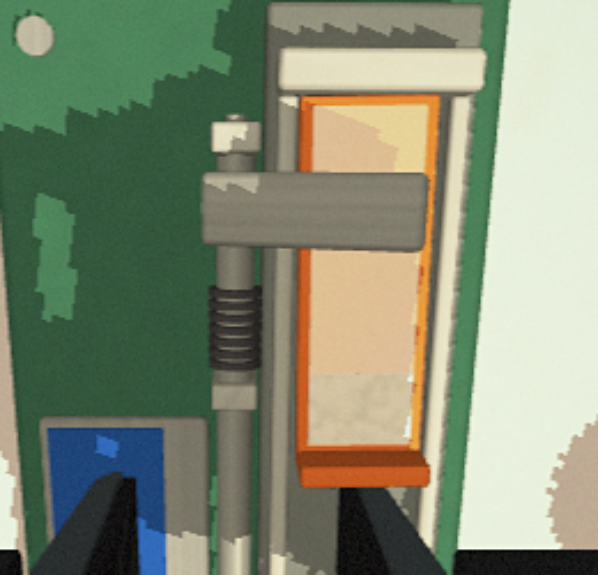

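The view shows the carrier's front (370,97) on the end stop's face (380,90), with the jaw arm open above it. Its x is about -19 with a small bias. Backing the pusher off the lip, then rising straight up.

apply_moves(
  deltas=[
    [-0.003, 0, 0, 0, 0.01],
    [-0.006, 0, 0, 0, 0.01],
    [-0.009, 0, 0, 0, 0.01],
    [-0.009, 0, 0, 0, 0.01],
  ],
)

```text
time_s: 7.8
ee_pos: [474.5, -162.5, 5.4]
ee_rot: [179.9, -0.3, 10.6]
force: [2.8, 0.9, 6.0]
gripper_width: 45.9
gripper_force: 3.3
```

apply_moves(
  deltas=[
    [0, 0, -0.003, 0, 0.01],
    [0, 0, -0.006, 0, 0.01],
    [0, 0, -0.009, 0, 0.01],
    [0, 0, -0.015, 0, 0.01],
    [0, 0, -0.025, 0, 0.01],
  ],
)

```text
time_s: 8.3
ee_pos: [471.2, -161.8, 29.1]
ee_rot: [-179.9, 0.1, 10.6]
force: [0.3, 0.4, -0.5]
gripper_width: 45.8
gripper_force: 0.0
```

apply_moves(
  deltas=[
    [0, 0, -0.02, 0, 0.01],
    [0, 0, -0.05, 0, 0.01],
    [0, 0, -0.08, 0, 0.01],
    [0, 0, -0.1, 0, 0.01],
    [0, 0, -0.1, 0, 0.01],
  ],
)

```text
time_s: 8.8
ee_pos: [474.2, -162.8, 132.6]
ee_rot: [179.8, -0.3, 10.6]
force: [0.3, -0.3, -0.1]
gripper_width: 46.2
gripper_force: 0.0
```

```bash
python3 - <<'E'
from h import *
t=cams.grab_frame('side');s=env.state();im=cams.grab_frame('wrist')
for c in blobs(t,(105,100,30),(128,255,255),4):
    if 260<c[:,0].mean()<420 and 230<c[:,1].mean()<320:print(c.mean(0).round(1),c.min(0),c.max(0))
print(s['ee_pos'],s['force'],s['qvel'])
o=np.array([556,-174.5]);a=np.radians(10.5)
c=[np.vstack([c for c in blobs(im,(8,90,120),(20,255,255),150) if np.hypot(*(rect(c,'wrist',32,s)[:2]-o))<90])]
for c in c:
    p=rect(c,'wrist',32,s);d=p[:2]-o;print(p,np.round([d[0]*np.cos(a)+d[1]*np.sin(a),-d[0]*np.sin(a)+d[1]*np.cos(a)],1))
cv2.imwrite('pics/w9.png',cv2.resize(im[20:260,200:460],None,fx=2.3,fy=2.3))
E
```

```text
[310.  271.1] [289 266] [331 276]
[361.4 282.4] [360 281] [363 284]
[ 472.83564487 -162.30398508  130.67503822] [ 0.43233413 -1.13552758 -0.23167427] [-0.11017823  1.88677984  2.77622539 -0.05758063 -0.42346454  0.00546424]
[ 537.6 -178.2   82.3   29.2   12.2] [-18.8  -0.3]
```

View pics/w9.png

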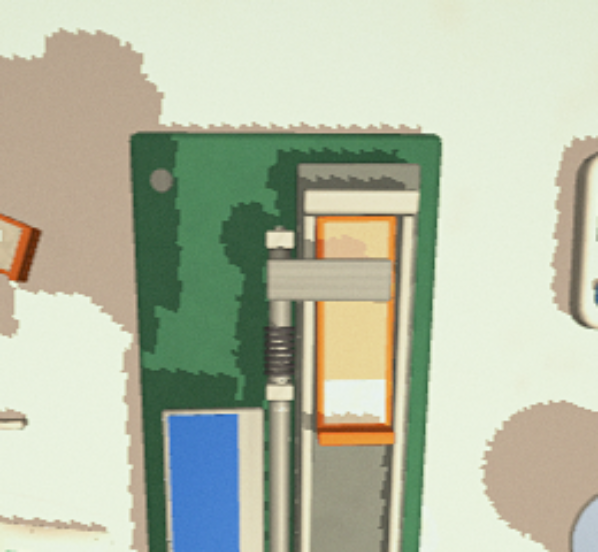

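The carrier's front (355,217) is on the stop (360,203), and the jaw (330,280) rests on it at a height between released and open. The arm is clear, so I'm handing in.

```bash
python3 -c "
from workcell import env
print(env.job_done())"
```

```text
the job is handed in; nothing more can be done
None
```

I pushed the carrier home against the end stop with the clip held open, then released the clip so its jaw rests on the carrier. The job is handed in at about 9 s with the arm clear; no verdict came back, so success rests on my own camera and force checks.

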